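# Carriage home, pulley offered up over the rotor shaft

### The arm

A 6-joint arm with a two-finger parallel gripper is mounted at the origin on the work surface. World frame = base frame: x ahead of the robot, y to its left, z up, the work surface at z = 0. Lengths are in m, angles in rad, forces in N, time in s.
With the tool pointing down it reaches from about 0.35 to 0.925 m from the base axis. Payload 6.4 kg.
Tool frame: the origin (TCP) lies midway between the tips of the shut fingers; the grasp point (between the pads) lies arm.hold_point_z behind it (arm.hold_point_z is the distance from the TCP to the grasp point, in m); x points along the fingers, y is the direction in which the jaws open and shut, and the axes are right-handed (so a half turn about x gives the same grasp; the last joint's range is limited). The gripper opens to 94 mm and grips with 3 to 60 N. Pads are 16 mm wide; open, the fingers measure 119 mm over their backs; the gripper's body (75 mm by 177 mm) begins 78 mm behind the grasp point.
Start: joints at [1.035, 0.245, 1.558, -0, 1.339, -0.174], TCP at [0.23, 0.608, 0.205] pointing down, gripper open.
Joint ranges: [-3.13, 3.13], [-1.02, 2.26], [0.13, 2.54], [-0.95, 4.09], [0.21, 2.88], [-2.74, 2.74]. Speed limits (rad/s): [2.57, 2.57, 3.14, 3.14, 3.14, 3.14].

### API

Orientations are given as [roll, pitch, yaw] about the fixed x, y, z axes, in that order (R = Rz(yaw) Ry(pitch) Rx(roll)).
In Python, from workcell import arm gives the robot as it stands. The module is installed in compiled form; this text tells all that it offers.
- The arm moves only by the tool jog_arm, never from a script. Its argument "increments" is one flat list of numbers, 6 for each row, row after row: the shift along the tool's x, y, z in cm, then the turn, a rotation vector about the tool's x, y, z in rad. In form: [x, y, z, rx, ry, rz, x, y, z, rx, ry, rz, ...]. A call has 1 to 12 rows; each row shifts and turns the pose as measured when the row begins, along the tool's axes as they then stand; what a row does not reach is not made up. A row lasts 1/8 s, in which the tool goes at most 62.5 mm and 10.7 degrees, less where a joint would pass 70% of its speed; a pose out of reach is approached as far as the arm can. A call with a gripper value outside its range is refused whole. "fingers" is the closure, from 0 (fully open) to 1 (shut), set as the call begins (left out, the last holds). The fingers move at their own pace and stop on an object; "force" is the grip in N (left out, the last holds). Time passes only in rows, so rows that do not move let the fingers close. It gives the time, the measured TCP pose, the force and the opening at its end, in the units of the state.
- arm.get_state(): the state, without advancing time (a new reading comes with each control period).
- arm.grab_frame(name): name is "side" or "top" or "wrist"; returns the picture (384x512x3 uint8, red, green, blue); there is no depth.
- arm.camera_info(name): a dict with "mtx" (3x3 intrinsics, pixels), "distortion" ([k1, k2, p1, p2, k3] as OpenCV has them; the pictures are not rectified), "extrinsics" (4x4, takes a point from camera to world coordinates). Camera axes: x right, y up, looking along -z (the intrinsics and any distortion apply to the point x, -y, -z); pixel columns grow to the right and rows downward; lengths in m; the calibration is good to about 2 mm. A picture is of the moment at which its call begins: read the wrist's pose just before it. camera_info takes no time and is no camera call; for the wrist camera it gives the pose at the moment of the call.
- arm.finish_job(): hands the job in, once; it reports no verdict.
The state is a dict: "clock": time; "joint_positions": joint angles; "joint_velocities": joint speeds; "effort": joint torques, N m; "eef_pos": TCP position; "tcp_rot": TCP orientation; "force": force on the tool from outside, world axes, zero at the start; "wrist_torque": the same for the moment, N m; "finger_gap": opening from 0.0 (shut) to 1.0 (fully open).
Only numpy, scipy, OpenCV 4.12 (cv2) and the standard library are available. Lean on these libraries where they do the work, as an engineer would, in place of code of your own. Each camera call takes 0.05 s, during which the arm holds its last target. There are 200 camera calls.

### The job

The rotor is loaded: run its tray carriage along the brass rails until it is fully home against the rubber buffers. Then fetch the bright new ribbed pulley (not the rusty old one), carry it clear over the carriage's handle and tray, and stop with it level and centred over the threaded end of the rotor shaft, about 8 mm above it, never letting it touch the rotor or the carriage: finish still holding it there in the gripper, so that I can oil the shaft and guide it on. Leave the other parts on the bench where they are and the small parts in their tray.

Things in the scene. Friction and masses are not known exactly. Their poses are not given: they have to be found in the camera images.
- carriage (a joint): slide of the aluminium tray carriage along the brass rails, in m: 0 = fully home, deck against the rubber buffers (a hard stop); grows as the carriage stands farther out, up to 0.140. It needs about 4 N to move and stays where it is left. Rotor, handle, tray and small parts ride on it.
- carriage_handle (a point): middle of the carriage's black steel pull handle: a level round bar 12 mm thick, 96 mm long, on two posts, 110 mm above the bench. Its x axis runs along the bar, z up; +y is level along the rails, the way home. The small-parts tray begins 38 mm from the bar on the +y side, its contents reach 95 mm above the bench; the rotor axis lies 236 mm from the bar along +y.
- tray_floor (a point): middle of the floor of the blue small-parts tray on the carriage deck (130 x 112 mm, 22 mm high, three compartments, floor 61 mm above the bench), 94 mm from the handle bar along its +y. Axes as for the handle.
- rotor: dark claw-pole rotor standing upright, fixed in its nest on the carriage, with its cast aluminium drive-end bracket (124 mm across, lugs reach 82 mm from the axis, hub top 147 mm above the bench) and spacer collar (25 mm across, top at 156 mm). Shaft 17 mm thick up to 185 mm, then a 14 mm thread to the tip at 203 mm. Origin on the shaft axis at bench height, z up.
- shaft_tip (a point): centre of the flat end of the rotor's threaded shaft (14 mm thick there), 203 mm above the bench; z is up along the shaft. It rides with the carriage.
- pulley_center (a point): the bright new steel pulley, centre of the part half-way up: six ribs, 56 mm outside diameter, 38 mm high, bore 17.6 mm right through with a 37 mm wide nut recess in its upper face, about 0.4 kg. It stands on the bench flat on its lower face, which lies 19 mm below this point; z is its bore axis, upward. Gripped across its diameter.
- old_pulley: rusty brown old pulley with one deep V groove, 62 mm across, 26 mm high, flat on the bench; origin at the centre of its underside. Bystander.
- bearing_cover: black rubber bearing cover, a dish 62 mm across and 14 mm high; origin at the centre of its underside. Bystander.
- brush_cap_a: grey plastic brush cap, 24 x 36 x 24 mm, in the tray; origin at the centre of its underside. Bystander, rides with the carriage.
- brush_cap_b: the second grey plastic brush cap, the same, in the tray. Bystander, rides with the carriage.
- terminal_bolt: copper terminal bolt, 34 mm long, standing on its 19 mm head in the tray; origin at the centre of its head's underside. Bystander, rides with the carriage.
- stator: the stator: dark laminated ring with copper windings, 126 mm across, 52 mm high, flat on the bench; origin at the centre of its underside. Bystander.
- oil_bottle: yellow oil bottle with a red cap, 56 mm across, 150 mm high; origin at the centre of its underside. Bystander.
- wrench: steel spanner 190 mm long, lying flat along its own x axis; origin under its middle. Bystander.
Things that resemble listed ones, but are neither listed nor needed, are in the scene too. Of the things that look like the part that bears pulley_center, take the one that is farthest to the robot's left at the start.

How it is judged:
By the outcome, as a careful person would: the job done as asked, in the order asked, and still so for the second after the job is handed in, while the arm keeps its last pose, push and grip.
It also fails if it takes over 54 s, if anything falls off the work surface, if the arm or the gripper's body presses on something with over 40 N, if the wrist force passes 120 N, or if a joint passes its speed limit or range.

## Working session

There is one attempt and no reset: what is moved stays moved. The work goes in short steps, Python scripts to look and compute and a tool call to move; the robot and the scene stay as the last step left them, time stands still between calls to the robot, and variables do not carry over. Pictures are saved under pics/ and viewed, about 8 in all and at most 12, crops included, and the job is handed in when it is done.

Besides the shell and the picture viewer there is one more tool, called after "Call:" by a JSON object that holds its "op" and its "data". jog_arm: Moves the arm, as the interface text tells. Its arguments: {"type":"object","properties":{"increments":{"type":"array"},"fingers":{"type":"number"},"force":{"type":"number"}},"required":["increments"]}

```bash
mkdir -p pics
cat > h.py <<'E'
from workcell import arm
import numpy as np, cv2
from scipy.spatial.transform import Rotation as R
def snap(n,f):
    ci=arm.camera_info(n); im=arm.grab_frame(n); cv2.imwrite('pics/'+f+'.png',im[:,:,::-1]); np.savez('pics/'+f+'.npz',im=im,m=ci['mtx'],d=np.array(ci['distortion']),T=np.array(ci['extrinsics'])); return im
def load(f):
    return np.load('pics/'+f+'.npz')
def ray(c,uv):
    p=cv2.undistortPoints(np.array([[uv]],float),np.array(c['m']),c['d'])[0,0]
    d=c['T'][:3,:3]@np.array([p[0],-p[1],-1]); return c['T'][:3,3],d
def plane(c,uv,z):
    o,d=ray(c,uv); return o+d*(z-o[2])/d[2]
def proj(c,P):
    q=(np.asarray(P)-c['T'][:3,3])@c['T'][:3,:3]; q=q*[1,-1,-1]
    return cv2.projectPoints(q.reshape(1,3),np.zeros(3),np.zeros(3),np.array(c['m']),c['d'])[0][0,0]
E
python3 - <<'E'
from h import *
s=arm.get_state(); print(s, arm.hold_point_z)
a=snap('top','top0'); b=snap('side','side0')
for n in('top0','side0'):
    c=load(n); print(n,c['T'].round(3).tolist(),c['m'].round(1).tolist(),c['d'])
E
```

```text
{'clock': 0.0, 'joint_positions': array([ 1.03493856e+00,  2.45787155e-01,  1.55900197e+00, -1.84748426e-05,
        1.33869458e+00, -1.74094188e-01]), 'joint_velocities': array([ 0.00118996,  0.00228954, -0.00031679,  0.00031842, -0.00134245,
        0.00097357]), 'effort': array([ 6.49575832e-04, -4.15838885e+01, -3.14602125e+01,  6.84946775e-02,
        3.33133433e-02, -1.39679232e-04]), 'eef_pos': array([0.2297362 , 0.60740731, 0.20436906]), 'tcp_rot': array([-1.73538744,  1.56890518, -2.09714676]), 'force': array([-0.51574305, -1.43376475,  0.69138036]), 'wrist_torque': array([ 0.00128324, -0.03867088,  0.04416505]), 'finger_gap': 0.9990831578962943} 0.0188
top0 [[-0.008, 0.993, -0.118, 0.436], [-1.0, -0.009, -0.004, -0.12], [-0.005, 0.118, 0.993, 1.274], [0.0, 0.0, 0.0, 1.0]] [[461.5, 0.0, 253.9], [0.0, 461.5, 185.7], [0.0, 0.0, 1.0]] [0.03611711 0.         0.         0.         0.        ]
side0 [[0.903, 0.294, -0.313, 0.267], [-0.43, 0.635, -0.642, -0.736], [0.01, 0.714, 0.7, 0.791], [0.0, 0.0, 0.0, 1.0]] [[371.0, 0.0, 256.5], [0.0, 371.0, 189.8], [0.0, 0.0, 1.0]] [0.0333892 0.        0.        0.        0.       ]
```

View pics/top0.png

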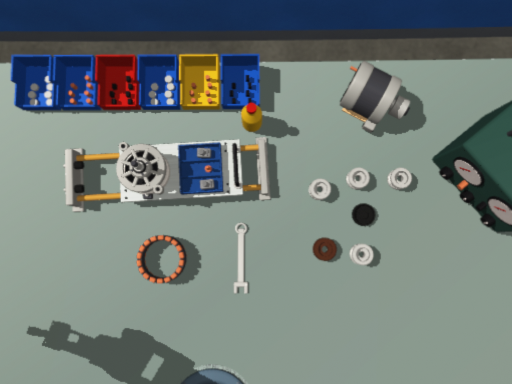

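View pics/side0.png

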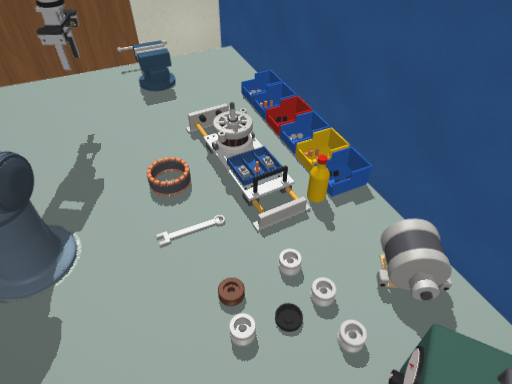

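Top view: bright pulleys are at (320,189), (358,178), (400,179) and (362,254). The rusty one is at (325,249) and the black cover at (363,214). The leftmost bright pulley (robot's left is image left) is at (320,189). The carriage handle is near (236,165), the rotor near (140,168), and home is to the image left. I'll check this choice in a close crop and measure.

Run:
```python
from h import *
t=load('top0'); s=load('side0')
c=cv2.resize(t['im'][135:275,205:425],None,fx=3.4,fy=3.4,interpolation=cv2.INTER_CUBIC)
cv2.imwrite('pics/crop1.png',c[:,:,::-1])
for n,uv,z in [('pA',(320,189),.038),('pB',(358,178),.038),('pC',(400,179),.038),('pD',(362,254),.038),('old',(325,249),.026),('handle',(236,165),.116),('tip',(140,168),.15),('cap',(252,108),.15)]:
    print(n,plane(t,uv,z).round(3))
# bright blobs for pulleys
for nm,c,boxes in (('top',t,[(300,170,342,210)]),('side',s,[(270,240,308,280)])):
    im=c['im']
    for x0,y0,x1,y1 in boxes:
        r=im[y0:y1,x0:x1].astype(int); m=(r.min(2)>150)&(r.max(2)-r.min(2)<30)
        k=cv2.findContours(m.astype(np.uint8),cv2.RETR_EXTERNAL,cv2.CHAIN_APPROX_NONE)[0]; k=max(k,key=cv2.contourArea)
        print(nm,cv2.boundingRect(k),cv2.minEnclosingCircle(k), (x0,y0))
```

```text
pA [ 0.572 -0.294  0.038]
pB [ 0.601 -0.396  0.038]
pC [ 0.597 -0.509  0.038]
pD [ 0.398 -0.4    0.038]
old [ 0.412 -0.304  0.026]
handle [ 0.627 -0.071  0.116]
tip [0.616 0.164 0.15 ]
cap [ 0.765 -0.113  0.15 ]
top (8, 8, 23, 21) ((18.712766647338867, 18.393617630004883), 11.303610801696777) (300, 170)
side (0, 0, 38, 40) ((18.5, 19.5), 26.879459381103516) (270, 240)
```

View pics/crop1.png

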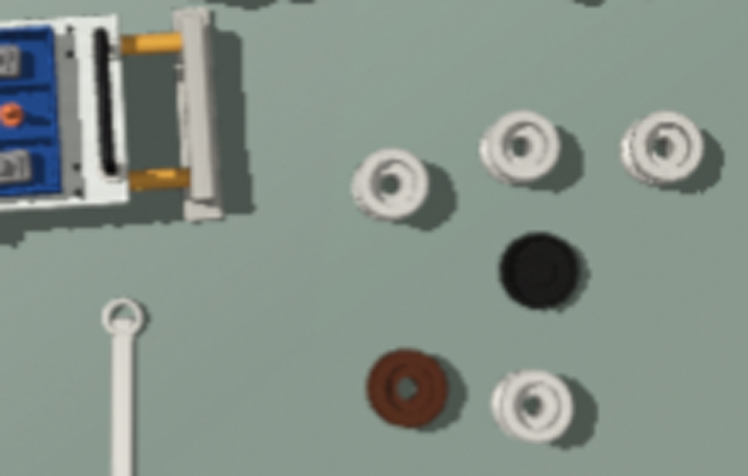

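The crop shows bright pulley A at about (320.5,189), the leftmost of the four, bright and ribbed, with open bench around it. The rusty V pulley is at (325,249). The handle bar runs from about (234.7,144) to (237.6,185.5). Next I measure the bar from both views.

Run:
```python
from h import *
t=load('top0'); s=load('side0')
im=t['im'].astype(int)
r=im[135:195,228:246]; m=(r.max(2)<60)
k=max(cv2.findContours(m.astype(np.uint8),cv2.RETR_EXTERNAL,cv2.CHAIN_APPROX_NONE)[0],key=cv2.contourArea)
box=cv2.boxPoints(cv2.minAreaRect(k))+[228,135]; print('box',box.round(1).tolist())
b=sorted(box.tolist(),key=lambda p:p[1]); e1=np.mean(b[:2],0); e2=np.mean(b[2:],0)
P=plane(t,e1,.112);Q=plane(t,e2,.112); print(P.round(4),Q.round(4),'len',np.linalg.norm(P-Q),'mid',((P+Q)/2).round(4),'yaw',np.arctan2(*(P-Q)[[1,0]]))
print('mid in side',proj(s,(P+Q)/2),'ends',proj(s,P),proj(s,Q))
mid=(P+Q)/2; x=(P-Q)/np.linalg.norm(P-Q); y=np.array([-x[1],x[0],0])
tip=mid+y*.236; tip[2]=.203; print('tip pred',tip,proj(t,tip),proj(s,tip))
print('rotor hub',proj(t,[*tip[:2],.147]))
c=s['im'][95:235,180:320]; cv2.imwrite('pics/crop2.png',cv2.resize(c,None,fx=4.2,fy=4.2,interpolation=cv2.INTER_CUBIC)[:,:,::-1])
```

```text
box [[232.9, 144.1], [235.8, 143.9], [238.1, 185.0], [235.2, 185.2]]
[ 0.682  -0.0668  0.112 ] [ 0.5758 -0.0722  0.112 ] len 0.106279762714644 mid [ 0.6289 -0.0695  0.112 ] yaw 0.051082184779491384
mid in side [268.65818427 173.29296458] ends [285.21087899 167.36024171] [251.50363185 179.43947513]
tip pred [0.6168305  0.16617188 0.203     ] [133.37959403 164.00897583] [230.16649355 103.19679399]
rotor hub [139.38639514 167.7379648 ]
```

View pics/crop2.png

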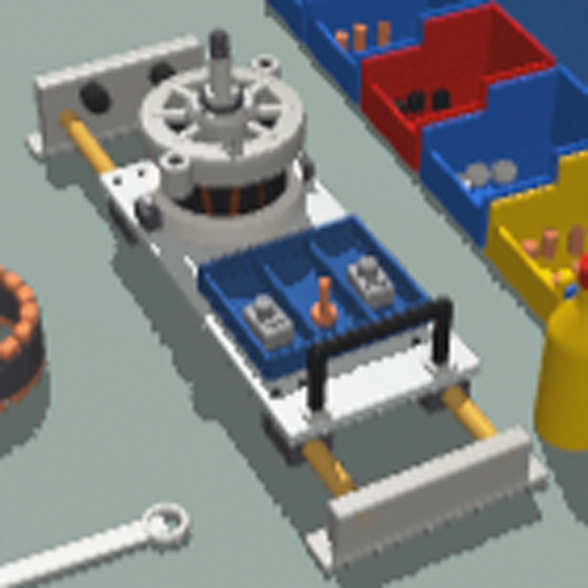

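```bash
cat >> h.py <<'E'
def pose():
    s=arm.get_state(); return s['eef_pos'],R.from_euler('xyz',s['tcp_rot']).as_matrix(),s
def to(target,jaw):  # needed shift in tool cm, and turn to make tool down with tool y along world angle jaw (mod pi)
    p,M,s=pose()
    y=np.array([np.cos(jaw),np.sin(jaw),0]); 
    if y@M[:,1]<0: y=-y
    x=np.array([0,0,-1.]); G=np.c_[x,y,np.cross(x,y)]
    print('pos',p.round(4),'F',s['force'].round(2),'gap',round(float(s['finger_gap']),3),'t',round(s['clock'],2),'q',s['joint_positions'].round(2))
    print('shift cm',(M.T@(np.array(target)-p)*100).round(2),'shift in goal frame',(G.T@(np.array(target)-p)*100).round(2),'rotvec',R.from_matrix(M.T@G).as_rotvec().round(4))
E
python3 - <<'E'
from h import *
p,M,s=pose(); print(M.round(3))
to([.631,-.110,.22],.051)
print(arm.camera_info('wrist')['extrinsics'])
E
```

```text
[[-0.001  0.354  0.935]
 [-0.002  0.935 -0.354]
 [-1.    -0.002 -0.   ]]
pos [0.2298 0.6074 0.2045] F [-0.65  0.06  0.16] gap 0.997 t 0.1 q [ 1.03  0.25  1.56 -0.    1.34 -0.17]
shift cm [ -1.48 -52.9   62.92] shift in goal frame [-1.55 36.41 73.7 ] rotvec [1.158e+00 7.000e-04 1.700e-03]
[[ 0.35378819 -0.9096227  -0.21776242  0.16602155]
 [ 0.93532382  0.34361528  0.08424899  0.63233433]
 [-0.0018083  -0.23348467  0.9723588   0.38429784]
 [ 0.          0.          0.          1.        ]]
```

Call:
{"op": "jog_arm", "data": {"increments": [-0.8,0,0,0.165,0,0,-0.8,0,0,0.165,0,0,-0.8,0,0,0.165,0,0,-0.8,0,0,0.165,0,0,-0.8,0,0,0.165,0,0,-0.8,0,0,0.165,0,0,-0.8,0,0,0.168,0,0,0,2.6,5.2,0,0,0,0,2.6,5.2,0,0,0,0,2.6,5.2,0,0,0,0,2.6,5.2,0,0,0,0,2.6,5.2,0,0,0], "fingers": 1, "force": 30}}

```text
clock: 1.6
eef_pos: [0.3629, 0.3416, 0.2562]
tcp_rot: [-0.56, 1.557, -2.112]
force: [1.1, -0.3, 0.1]
finger_gap: 0.006
```

```bash
python3 -c "
from h import *
to([.631,-.110,.22],.051)"
```

```text
pos [0.3629 0.3416 0.2562] F [ 1.12 -0.3   0.13] gap 0.006 t 1.6 q [ 0.53 -0.15  1.87 -0.01  1.43  0.51]
shift cm [ 3.97 25.99 45.61] shift in goal frame [ 3.62 24.47 46.47] rotvec [-0.0323  0.0119  0.0077]
```

Call:
{"op": "jog_arm", "data": {"increments": [0,2.7,5.1,-0.032,0.012,0.008,0,2.7,5.1,0,0,0,0,2.7,5.1,0,0,0,0,2.7,5.1,0,0,0,0,2.7,5.1,0,0,0,0,2.7,5.1,0,0,0,0,2.7,5.1,0,0,0,0,2.7,5.1,0,0,0,0,2.7,5.1,0,0,0]}}

```text
clock: 2.72
eef_pos: [0.6316, -0.1214, 0.2533]
tcp_rot: [-2.502, 1.568, 2.261]
force: [0.3, 0.4, -0.1]
finger_gap: 0.006
```

```bash
python3 -c "
from h import *
to([.631,-.110,.095],.051)
snap('wrist','w1')"
```

```text
pos [ 0.6316 -0.1214  0.2533] F [ 0.3   0.4  -0.11] gap 0.006 t 2.73 q [-0.37  0.2   1.53  0.    1.42 -0.42]
shift cm [15.83  0.03 -1.11] shift in goal frame [15.83 -0.   -1.14] rotvec [-0.0003 -0.0023  0.0017]
```

View pics/w1.png

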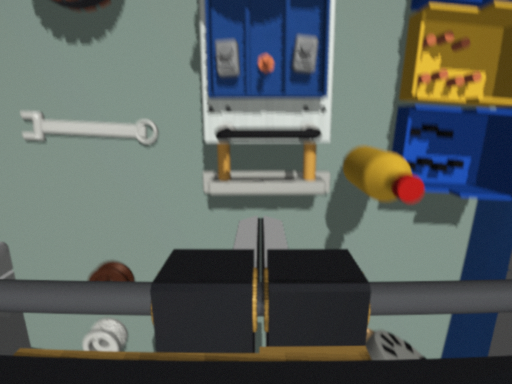

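Wrist view: the handle bar runs from (219,134) to (320,132), with the rail end plate behind it at rows 173–193. The oil bottle is at (380,180), and the tray parts are seated.

```bash
python3 -c "
from h import *
c=load('w1')
for uv,z in [((219,134),.112),((320,132),.112),((266,173),.07),((266,192),.06),((408,188),.15)]: print(plane(c,uv,z).round(4))
t=load('top0')
for uv in [(260,165),(268,165)]: print(plane(t,uv,.07).round(4))
"
```

```text
[ 0.5865 -0.0732  0.112 ]
[ 0.6881 -0.066   0.112 ]
[ 0.6371 -0.1181  0.07  ]
[ 0.6387 -0.1434  0.06  ]
[ 0.7681 -0.1111  0.15  ]
[ 0.6337 -0.1324  0.07  ]
[ 0.6335 -0.1535  0.07  ]
```

Call:
{"op": "jog_arm", "data": {"increments": [3,0,-0.8,0,0,0,4,0,-0.8,0,0,0,4,0,0,0,0,0,3,0,0,0,0,0,1.5,0,0,0,0,0,0.5,0,0,0,0,0]}}

```text
clock: 3.52
eef_pos: [0.6325, -0.1141, 0.0856]
tcp_rot: [-1.466, 1.568, -2.995]
force: [0.3, -0.2, 0.6]
finger_gap: 0.006
```

```bash
python3 -c "
from h import *
to([.633,-.085,.095],.055)"
```

```text
pos [ 0.6325 -0.1141  0.0856] F [ 0.3  -0.22  0.58] gap 0.006 t 3.52 q [-0.35  0.36  1.65 -0.    1.14 -0.39]
shift cm [-0.94  0.17 -2.9 ] shift in goal frame [-0.94  0.21 -2.9 ] rotvec [-0.0136  0.0003  0.0031]
```

Call:
{"op": "jog_arm", "data": {"increments": [-0.9,0,-1,0,0,0,0,0,-1,0,0,0,0,0,-0.8,0,0,0,0,0,-0.8,0,0,0,0,0,-0.8,0,0,0,0,0,-0.8,0,0,0]}}

```text
clock: 4.28
eef_pos: [0.6323, -0.0623, 0.0991]
tcp_rot: [0.287, 1.561, -1.241]
force: [0.2, -3.9, -1.5]
finger_gap: -0.002
```

```bash
python3 -c "
from h import *
to([.633,-.085,.095],.055)"
```

```text
pos [ 0.6323 -0.0623  0.0991] F [ 0.19 -3.88 -1.46] gap -0.002 t 4.28 q [-0.27  0.32  1.67 -0.01  1.14 -0.31]
shift cm [ 0.43 -0.03  2.27] shift in goal frame [ 0.41 -0.06  2.27] rotvec [-0.0124  0.0092 -0.0026]
```

Call:
{"op": "jog_arm", "data": {"increments": [0.2,0,-0.8,-0.012,0.009,-0.003,0,0,-0.8,0,0,0,0,0,-0.8,0,0,0,0,0,-0.8,0,0,0,0,0,-0.8,0,0,0,0,0,-0.8,0,0,0]}}

```text
clock: 5.03
eef_pos: [0.6303, -0.0121, 0.098]
tcp_rot: [0.652, 1.569, -0.864]
force: [-0.0, -5.2, -1.3]
finger_gap: 0.005
```

```bash
python3 -c "
from h import *
to([.633,-.085,.095],.055)
snap('top','top1'); c=load('top1')
cv2.imwrite('pics/top1c.png',cv2.resize(c['im'][130:225,50:290],None,fx=3.2,fy=3.2,interpolation=cv2.INTER_CUBIC)[:,:,::-1])"
```

```text
pos [ 0.6303 -0.0121  0.098 ] F [-0.02 -5.18 -1.33] gap 0.005 t 5.03 q [-0.2   0.31  1.68 -0.    1.14 -0.25]
shift cm [ 0.31 -0.14  7.3 ] shift in goal frame [ 0.3  -0.14  7.3 ] rotvec [ 0.0005  0.0014 -0.001 ]
```

View pics/top1c.png

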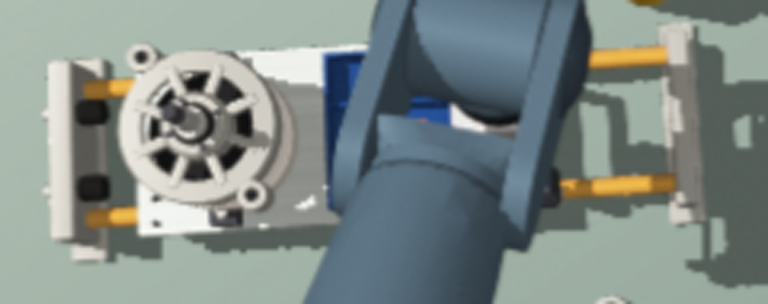

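The carriage has moved. The deck edge is at crop x≈137 and the buffer faces are at ≈107, so about 25 mm is left. I'll continue gently.

Call:
{"op": "jog_arm", "data": {"increments": [0,0,-0.7,0,0,0,0,0,-0.5,0,0,0,0,0,-0.5,0,0,0,0,0,-0.4,0,0,0,0,0,-0.4,0,0,0]}}

```text
clock: 5.7
eef_pos: [0.6291, 0.0115, 0.0981]
tcp_rot: [0.109, 1.561, -1.404]
force: [0.5, -23.3, -2.0]
finger_gap: 0.004
```

Call:
{"op": "jog_arm", "data": {"increments": [0,0,-0.4,0,0,0,0,0,-0.4,0,0,0]}}

```text
clock: 5.95
eef_pos: [0.6291, 0.0112, 0.0983]
tcp_rot: [0.021, 1.545, -1.492]
force: [-0.9, -16.7, -1.3]
finger_gap: 0.002
```

Call:
{"op": "jog_arm", "data": {"increments": [0,0,-0.4,0,0,0,0,0,-0.4,0,0,0]}}

```text
clock: 6.2
eef_pos: [0.6291, 0.011, 0.0985]
tcp_rot: [-0.002, 1.529, -1.514]
force: [-0.9, -16.5, -0.7]
finger_gap: 0.003
```

Contact force rose to about 16–23 N with no further motion, so the carriage is home. I'll back off, rise, and move to view the pulley, opening the gripper on the way.

Call:
{"op": "jog_arm", "data": {"increments": [0,0,1.5,0,0,0,0,0,2,0,0,0,-4,0,0,0,0,0,-5,0,0,0,0,0,-5,0,0,0,0,0,-1,-0.5,5.5,0,0,0,0,-0.5,6,0,0,0,0,-0.5,6,0,0,0,0,-0.5,6,0,0,0,0,-0.5,6,0,0,0,0,-0.5,6,0,0,0,0,-0.3,5,0,0,0]}}

```text
clock: 7.7
eef_pos: [0.6221, -0.4349, 0.2688]
tcp_rot: [0.263, 1.544, -1.244]
force: [-0.4, 0.1, -0.2]
finger_gap: 0.005
```

Call:
{"op": "jog_arm", "data": {"increments": [0,0,0,0,0,0,0,0,0,0,0,0,0,0,0,0,0,0], "fingers": 0}}

```text
clock: 8.07
eef_pos: [0.6209, -0.4371, 0.2675]
tcp_rot: [0.324, 1.547, -1.187]
force: [-0.7, -0.3, -0.4]
finger_gap: 0.287
```

```bash
python3 -c "
from h import *
to([.572,-.294,.25],0)
snap('wrist','w2'); snap('top','top2')"
```

```text
pos [ 0.6209 -0.4371  0.2675] F [-0.73 -0.33 -0.36] gap 0.287 t 8.07 q [-0.76  0.45  1.19 -0.01  1.48 -0.82]
shift cm [  1.39  -4.03 -14.62] shift in goal frame [  1.75  -4.89 -14.31] rotvec [ 0.0601  0.0225 -0.0083]
```

View pics/w2.png

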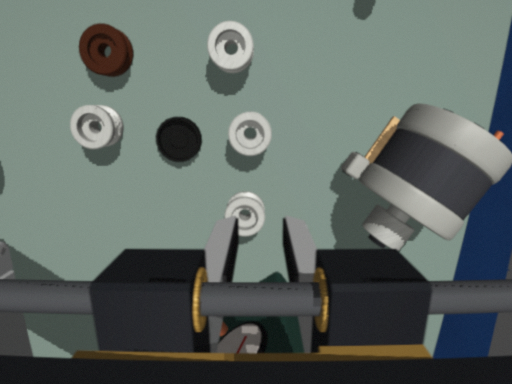

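Wrist view: target pulley A is at (231,46) in the upper centre, rusty one at (105,50), cover at (179,138), other bright ones at (96,127), (250,133) and (245,214).

```bash
cat >> h.py <<'E'
def blob(c,x0,y0,x1,y1,f):
    r=c['im'][y0:y1,x0:x1].astype(int); m=f(r).astype(np.uint8)
    k=max(cv2.findContours(m,cv2.RETR_EXTERNAL,cv2.CHAIN_APPROX_NONE)[0],key=cv2.contourArea)
    h=cv2.convexHull(k); M=cv2.moments(h); return np.array([M['m10']/M['m00']+x0,M['m01']/M['m00']+y0]),np.array(cv2.boundingRect(k))+[x0,y0,0,0],h[:,0]+[x0,y0]
neutral=lambda th:(lambda r:(r.min(2)>th)&(r.max(2)-r.min(2)<30))
E
python3 -c "
from h import *
w=load('w2');t=load('top2');s=load('side0')
for n,c,b in(('w',w,(195,10,265,85)),('t',t,(300,170,342,210)),('s',s,(272,243,310,282))):
  im=c['im'];print(n,'bg',im[b[1]+2,b[0]+2],'ctr')
  for th in (0,):
    f=lambda r:(r[:,:,0]-r[:,:,1]>-8)&(r.min(2)>90)
    q,bb,h=blob(c,*b,f); print(q.round(1),bb,plane(c,q,.019).round(4))
"
```

```text
w bg [128 145 136] ctr
[230.3  46.3] [207  21  47  52] [ 0.5754 -0.2913  0.019 ]
t bg [152 169 158] ctr
[319.7 188.9] [308 178  24  22] [ 0.5744 -0.2953  0.019 ]
s bg [152 170 162] ctr
[289.6 262. ] [278 248  24  29] [ 0.577 -0.294  0.019]
```

Call:
{"op": "jog_arm", "data": {"increments": [0,0,0,0.06,0.022,-0.008,0,-1,-3.6,0,0,0,0,-1,-3.6,0,0,0,2,-1,-3.6,0,0,0,4,-1,-3,0,0,0,4,0,0,0,0,0,1,0,0,0,0,0,0,0,0,0,0,0]}}

```text
clock: 9.18
eef_pos: [0.5831, -0.2876, 0.1595]
tcp_rot: [1.159, 1.563, -0.403]
force: [0.5, 0.6, 0.3]
finger_gap: 1.001
```

```bash
python3 -c "
from h import *
to([.5755,-.2935,.006],0)"
```

```text
pos [ 0.5831 -0.2876  0.1595] F [0.52 0.64 0.34] gap 1.001 t 9.18 q [-0.63  0.28  1.6   0.    1.25 -0.64]
shift cm [15.34 -0.87  0.54] shift in goal frame [15.35 -0.76  0.59] rotvec [ 0.0089  0.0029 -0.0068]
```

Call:
{"op": "jog_arm", "data": {"increments": [4,-0.8,0.6,0.009,0.003,-0.007,4,0,0,0,0,0,2,0,0,0,0,0,0,0,0,0,0,0]}}

```text
clock: 9.68
eef_pos: [0.5813, -0.2986, 0.0664]
tcp_rot: [0.926, 1.556, -0.646]
force: [-0.1, -0.6, 0.7]
finger_gap: 1.0
```

```bash
python3 -c "
from h import *
to([.5755,-.2935,.006],0)
snap('wrist','w3');snap('side','s3')
w=load('w3')['im'][150:384,110:410]; s=load('s3')['im'][200:330,220:360]
cv2.imwrite('pics/c3.png',np.hstack([cv2.resize(w,(400,312)),cv2.resize(s,(336,312),interpolation=cv2.INTER_CUBIC)])[:,:,::-1])"
```

```text
pos [ 0.5813 -0.2986  0.0664] F [-0.11 -0.65  0.65] gap 1.0 t 9.68 q [-0.65  0.39  1.64  0.    1.09 -0.65]
shift cm [ 6.02 -0.66 -0.57] shift in goal frame [ 6.04 -0.58 -0.51] rotvec [-0.0005  0.0091 -0.012 ]
```

View pics/c3.png

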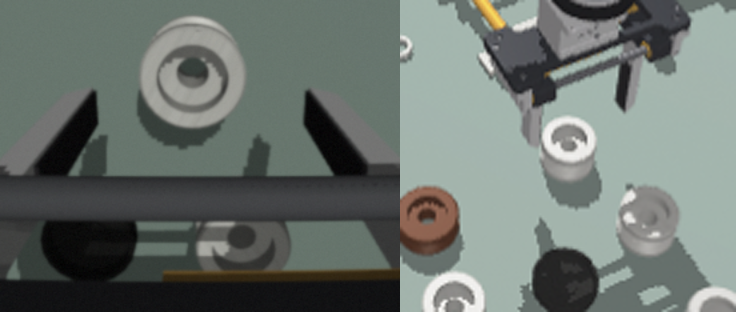

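The left crop (wrist) shows the pulley's top face centred at crop (192,75), which is wrist pixel (254,206), between the open fingers. The side view at right confirms it.

```bash
python3 -c "
from h import *
c=load('w3'); p=plane(c,(254,206.3),.038); print(p, plane(c,(110+140/1.3333,206.3),.038),plane(c,(110+244/1.3333,206.3),.038))
print('tcp proj',proj(c,[.5813,-.2986,.0664]))
to([p[0],p[1],.006],0)"
```

```text
[ 0.57665468 -0.29153999  0.038     ] [ 0.54982526 -0.29144915  0.038     ] [ 0.60355013 -0.29164732  0.038     ]
tcp proj [261.37279201 230.98205443]
pos [ 0.5825 -0.2994  0.0684] F [ 0.15  0.27 -0.09] gap 1.0 t 9.78 q [-0.65  0.39  1.64  0.    1.09 -0.65]
shift cm [ 6.22 -0.67 -0.85] shift in goal frame [ 6.24 -0.58 -0.78] rotvec [-0.0004  0.0113 -0.0149]
```

Call:
{"op": "jog_arm", "data": {"increments": [0,-0.6,-0.75,0,0.011,-0.015,3,0,0,0,0,0,1.5,0,0,0,0,0,0,0,0,0,0,0]}}

```text
clock: 10.28
eef_pos: [0.5795, -0.2932, 0.0287]
tcp_rot: [0.914, 1.563, -0.657]
force: [-0.3, 0.3, -0.0]
finger_gap: 1.002
```

```bash
python3 -c "
from h import *
to([.5765,-.292,.006],0)"
```

```text
pos [ 0.5795 -0.2932  0.0287] F [-0.28  0.28 -0.04] gap 1.002 t 10.28 q [-0.64  0.44  1.66 -0.    1.03 -0.64]
shift cm [ 2.26 -0.31 -0.13] shift in goal frame [ 2.27 -0.3  -0.12] rotvec [ 0.0002  0.0048 -0.0062]
```

Call:
{"op": "jog_arm", "data": {"increments": [1.2,-0.3,-0.1,0,0.005,-0.006,0.8,0,0,0,0,0,0,0,0,0,0,0]}}

```text
clock: 10.65
eef_pos: [0.5774, -0.2928, 0.0093]
tcp_rot: [1.099, 1.569, -0.472]
force: [-0.1, -0.4, -0.6]
finger_gap: 0.997
```

```bash
python3 -c "
from h import *
to([.5765,-.292,.006],0)"
```

```text
pos [ 0.5774 -0.2928  0.0093] F [-0.12 -0.4  -0.56] gap 0.997 t 10.65 q [-0.64  0.47  1.66  0.    1.01 -0.64]
shift cm [ 0.33 -0.09 -0.08] shift in goal frame [ 0.33 -0.09 -0.08] rotvec [ 0.0003  0.0009 -0.0019]
```

Call:
{"op": "jog_arm", "data": {"increments": [0.3,-0.1,-0.1,0,0.001,-0.002,0,0,0,0,0,0,0,0,0,0,0,0,0,0,0,0,0,0,0,0,0,0,0,0,0,0,0,0,0,0,0,0,0,0,0,0,0,0,0,0,0,0], "fingers": 1, "force": 45}}

```text
clock: 11.65
eef_pos: [0.577, -0.2922, 0.0069]
tcp_rot: [0.898, 1.569, -0.672]
force: [1.4, 0.9, -0.5]
finger_gap: 0.588
```

```bash
python3 -c "
from h import *
to([.5765,-.292,.006],0)"
```

```text
pos [ 0.577  -0.2922  0.0069] F [ 1.37  0.87 -0.46] gap 0.588 t 11.65 q [-0.64  0.47  1.66 -0.    1.   -0.64]
shift cm [ 0.09 -0.05 -0.02] shift in goal frame [ 0.09 -0.05 -0.02] rotvec [ 0.0003  0.0009 -0.0011]
```

Gripped: opening 0.588 × 94 = 55.3 mm, matching the 56 mm diameter. Lifting.

Call:
{"op": "jog_arm", "data": {"increments": [-1,0,0,0,0,0,-2,0,0,0,0,0,-3,0,0,0,0,0,-4,0,0,0,0,0,-4,0,0,0,0,0,-4,0,0,0,0,0,-4,0,0,0,0,0,-3,0,0,0,0,0,-2,0,0,0,0,0,-1,0,0,0,0,0,0,0,0,0,0,0]}}

```text
clock: 13.02
eef_pos: [0.5734, -0.2894, 0.3009]
tcp_rot: [-2.17, 1.567, 2.543]
force: [1.2, 0.1, -5.7]
finger_gap: 0.591
```

Run:
```python
from h import *
to([.617,.05,.30],0)
t=load('top2'); snap('top','top3'); snap('side','s4'); t=load('top3'); s=load('s4')
a=cv2.resize(t['im'][135:215,60:200],(490,280),interpolation=cv2.INTER_CUBIC); b=cv2.resize(s['im'][80:160,180:260],(280,280),interpolation=cv2.INTER_CUBIC)
cv2.imwrite('pics/c4.png',np.hstack([a,b])[:,:,::-1])
```

```text
pos [ 0.5734 -0.2894  0.3009] F [ 1.16  0.07 -5.67] gap 0.591 t 13.03 q [-0.64  0.17  1.47 -0.    1.5  -0.64]
shift cm [  0.15   4.38 -33.94] shift in goal frame [  0.09   4.36 -33.94] rotvec [ 0.0004 -0.0021  0.003 ]
```

View pics/c4.png

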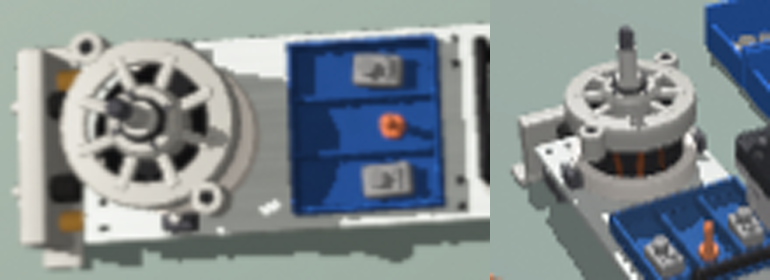

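Top crop: shaft tip at about (115,103), which is top pixel (92.9,164.4). Side crop: tip at about (627,31), which is side pixel (219.1,88.9). The deck is up against the buffers and the tray parts are seated.

Run:
```python
from h import *
t=load('top3'); s=load('s4')
print('top',plane(t,(92.9,164.4),.203),'side',plane(s,(219.1,88.9),.203))
o1,d1=ray(t,(92.9,164.4));o2,d2=ray(s,(219.1,88.9))
A=np.c_[d1,-d2]; k=np.linalg.lstsq(A,o2-o1,rcond=None)[0]; print('tri',o1+k[0]*d1,o2+k[1]*d2)
# bracket ring: fit circle via hull? plus handle now
r=t['im'].astype(int)
# handle bar
b,bb,h=blob(t,190,135,206,200,lambda r:r.max(2)<60); 
print('handle',b,bb,plane(t,b,.112)); t0=load('top0'); b0,bb0,_=blob(t0,228,135,246,195,lambda r:r.max(2)<60); print('handle0',b0,plane(t0,b0,.112))
for n in('top0','top3'):
    c=load(n); x=(112,138) if n=='top0' else (70,138)
    a=c['im'][138:198,x[0]:x[0]+60]; g=cv2.cvtColor(cv2.resize(a,None,fx=4,fy=4,interpolation=cv2.INTER_CUBIC),cv2.COLOR_RGB2GRAY)
    print(n,cv2.HoughCircles(cv2.GaussianBlur(g,(5,5),1),cv2.HOUGH_GRADIENT,1.5,50,param1=120,param2=40,minRadius=80,maxRadius=110))
```

```text
top [0.61666151 0.26060954 0.203     ] side [0.6174298  0.25716709 0.203     ]
tri [0.61704746 0.26142419 0.20070908] [0.61873932 0.26088258 0.20080152]
handle [198.90146751 166.92348008] [196 146   7  42] [0.6232507  0.02375961 0.112     ]
handle0 [235.52503577 164.64520744] [ 0.62830687 -0.06958972  0.112     ]
top0 [[[113.25 117.75  94.25]]]
top3 [[[128.25 129.75  97.55]]]
```

Call:
{"op": "jog_arm", "data": {"increments": [0,0.3,-2.5,0,-0.002,0.003,0,0.5,-4.5,0,0,0,0,0.6,-5.5,0,0,0,0,0.6,-5.5,0,0,0,0,0.6,-5.5,0,0,0,0,0.6,-5.5,0,0,0,0,0.5,-5,0,0,0,0,0.4,-4,0,0,0,0,0.3,-2.5,0,0,0,0,0,-1,0,0,0,0,0,0,0,0,0]}}

```text
clock: 14.5
eef_pos: [0.6087, 0.1513, 0.2871]
tcp_rot: [-2.01, 1.544, 2.708]
force: [0.0, -0.9, -4.8]
finger_gap: 0.592
```

Run:
```python
from h import *
to([.617,.259,.30],0)
snap('wrist','w5')
c=load('w5'); print(proj(c,[.617,.259,.203]),proj(c,[.617,.259,.156]))
```

```text
pos [0.6087 0.1513 0.2871] F [ 0.03 -0.89 -4.78] gap 0.592 t 14.5 q [0.06 0.15 1.52 0.01 1.5  0.05]
shift cm [ -1.19   0.87 -10.78] shift in goal frame [ -1.29   0.83 -10.77] rotvec [ 0.0061 -0.0113  0.0242]
[275.06939416  66.24900291] [273.98982503  74.43414304]
```

View pics/w5.png

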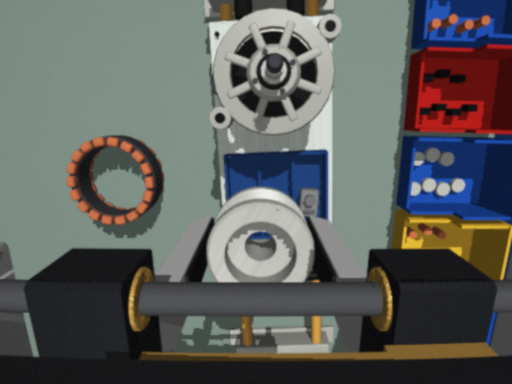

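Wrist view: the rotor shaft tip is near (274,62) and the held pulley is at (262,245) with its top face toward the camera. Now to measure the tip numerically.

Run:
```python
from h import *
c=load('w5'); g=c['im'].max(2)
for y in range(50,84,2): print(y,g[y,258:292:2])
```

```text
50 [136 154 127  76  94 170 190 190 191 189 190 190 189 188 171 156 119]
52 [157 177 114  76  83 162 174 169 158 160 179 188 188 189 188 174 154]
54 [183 183 121  76  55  79  67  64  66  68  81 131 174 188 190 190 179]
56 [188 182 133  65  34  45  62  71  74  73  67  58  69 145 183 191 188]
58 [188 161  74  37  42  50  72  73  74  71  71  60  49  46 134 186 185]
60 [172  86  37  94  83  53  73  75  73  74  72  68  52  48  53 143 141]
62 [130  36  78 178  95  50  72  74  74  73  74  64  65 114  44  70  88]
64 [ 72  38 136 195  96  41  65  72  73  74  73  55  77 177  82  34  63]
66 [ 42  66 182 195  95  33  45  63  68  69  56  37 110 197 119  35  85]
68 [ 32  92 198 183 106  40  35  37  40  39  35  45 162 205 150  42  65]
70 [ 34  82 195 169 111  63  37  35  35  31  37  87 178 198 157  46  69]
72 [ 33  74 193 164  93 102  73  48  45  47  79 106 155 194 135  35  71]
74 [ 32  62 184 166  93  89 101 100 100  97 104  97 171 193 103  34  85]
76 [ 41  33 126 156 106  87  86  90  89  87  84 137 194 170  66  30 115]
78 [ 48  23  57 114 113 108  96  91  86  88 104 163 185  98  32  50 156]
80 [ 93  22  25  72 104 112 117 112 108 113 117 154 122  40  31  89 178]
82 [132  46  17  26  53  92 115 112 114 111  95  75  42  28  58 153 183]
```

Run:
```python
from h import *
c=load('w5'); print(plane(c,(274.5,60.7),.203))
d=plane(c,(280.2,60.7),.203)-plane(c,(268.6,60.7),.203); print('width',d)
p,M,s=pose(); P=p+M@np.array([-.012,0,0]); print('pulley pred centre',P,'topface',proj(c,P+[0,0,.019]))
a=np.zeros(0)
im=c['im']; r=im[180:300,200:330]
g=cv2.cvtColor(r,cv2.COLOR_RGB2GRAY)
print(cv2.HoughCircles(cv2.GaussianBlur(g,(5,5),1),cv2.HOUGH_GRADIENT,1.2,5,param1=100,param2=25,minRadius=12,maxRadius=60))
```

```text
[0.61648523 0.26320342 0.203     ]
width [9.20059318e-03 3.58596360e-05 0.00000000e+00]
pulley pred centre [0.60905731 0.15063504 0.29911584] topface [260.9464753  253.32984667]
[[[59.4      71.4      54.      ]
  [60.600002 51.000004 44.640003]
  [58.2      57.000004 39.480003]
  [69.       70.200005 44.640003]
  [70.200005 61.800003 40.800003]
  [59.4      77.4      36.      ]
  [51.000004 63.000004 42.120003]
  [54.600002 53.4      44.760002]
  [49.800003 77.4      24.720001]
  [69.       39.       30.      ]
  [65.4      42.600002 34.2     ]
  [55.800003 45.       36.840004]
  [72.600006 81.       21.      ]
  [55.800003 66.600006 28.560001]
  [48.600002 52.2      31.56    ]
  [72.600006 45.       24.84    ]
  [42.600002 58.2      32.88    ]
  [76.200005 54.600002 34.2     ]
  [54.600002 81.       31.2     ]
  [46.2      72.600006 18.12    ]
  [49.800003 69.       23.52    ]
  [65.4      75.       20.76    ]
  [41.4      75.       17.880001]
  [43.800003 66.600006 17.880001]
  [72.600006 73.8      18.36    ]
  [66.600006 84.600006 23.52    ]
  [75.       85.8      16.56    ]
  [72.600006 66.600006 20.64    ]
  [51.000004 84.600006 20.52    ]
  [64.200005 59.4      19.32    ]
  [66.600006 54.600002 12.84    ]
  [60.600002 35.4      18.      ]]]
```

Call:
{"op": "jog_arm", "data": {"increments": [-0.8,0.8,-2,0.006,-0.011,0.024,-0.3,0,-2,0,0,0,0,0,-1,0,0,0,0,0,0,0,0,0,0,0,0,0,0,0]}}

```text
clock: 15.18
eef_pos: [0.6167, 0.1984, 0.297]
tcp_rot: [-1.021, 1.567, -2.598]
force: [-0.4, -0.0, -4.5]
finger_gap: 0.59
```

Run:
```python
from h import *
to([.617,.259,.30],0)
snap('wrist','w6')
c=load('w6'); q=proj(c,[.617,.261,.203]);print(q); g=c['im'].max(2); x,y=q.round().astype(int)
print('cols',list(range(x-16,x+17,2)))
for v in range(y-16,y+20,2): print(v,g[v,x-16:x+17:2])
for n,P in(('top3',(93,164)),('s4',(219,89))):
    g=load(n)['im'].max(2); print(n,'cols',P[0]-9)
    for v in range(P[1]-8,P[1]+10): print(v,g[v,P[0]-9:P[0]+12])
```

```text
pos [0.6167 0.1984 0.297 ] F [-0.38 -0.04 -4.46] gap 0.59 t 15.18 q [ 0.14  0.18  1.46 -0.    1.5   0.14]
shift cm [-0.32 -0.   -6.06] shift in goal frame [-0.3   0.03 -6.06] rotvec [-0.0059  0.0019  0.0031]
[261.49139884 122.08294364]
cols [245, 247, 249, 251, 253, 255, 257, 259, 261, 263, 265, 267, 269, 271, 273, 275, 277]
106 [177 178 137  45  29  35  65  95 116 109  61  35  30  77 158 178 176]
108 [177 156  61  28  55 144 188 190 198 199 189 154  60  26  82 158 127]
110 [171  98  32  67 150 192 200 192 188 193 199 197 155  53  27  90  80]
112 [148  41  41 148 191 185 156  97  90 102 161 195 192 141  39  38  72]
114 [115  29  74 181 185 118  59  64  62  65  69 144 192 180  69  31  80]
116 [ 81  32 124 192 155  58  65  70  69  67  68  70 163 190 106  29  88]
118 [ 71  33 136 191 116  55  66  71  70  69  68  56 139 189 139  31  80]
120 [ 73  31 134 187  94  52  67  70  71  68  67  52 136 187 126  26  91]
122 [ 93  24 124 186  97  45  65  69  70  69  65  53 151 183  91  31 106]
124 [117  26  74 164 114  51  51  65  66  62  48  88 181 170  64  38 136]
126 [ 73  32  25 104 115  93  54 
[... 3141 characters left out ...]
 173 171 143  62  65  63  79 147 173 172 173 173 173 173
 173 174 173]
92 [173 173 173 173 173 173 163  65  65  61  75 132 173 173 173 173 173 173
 173 173 173]
93 [173 174 173 173 173 177 193  65  67  72  81 170 173 173 173 173 173 173
 173 173 173]
94 [173 173 173 173 173 170 139 105  97 100  97 129 173 173 173 173 172 173
 173 180 181]
95 [174 173 173 173 173 170 137 122 127 129 126 124 173 173 173 174 174 188
 203 137 115]
96 [173 173 173 173 173 171 148 123 131 132 128 125 173 173 173 173 177 214
 168  68  69]
97 [173 173 173 175 188 185 161 121 130 131 129 130 201 201 194 194 186 170
 196 203 205]
98 [182 191 204 204 205 202 179 121 130 133 129 127 182 206 205 205 203 201
 204 186 169]
```

Run:
```python
from h import *
c=load('w6'); print('wrist',plane(c,(261,119.5),.203),plane(c,(268,119.5),.203)-plane(c,(254,119.5),.203))
print('top',plane(load('top3'),(92.9,165.4),.203),'side',plane(load('s4'),(218.9,88.9),.203))
# pulley in the wrist view: lateral extents at widest & top edge
p,M,s=pose(); P=p+M@np.array([-.012,0,0]); print('P',P)
for a in np.linspace(0,2*np.pi,8,endpoint=False).round(2):
    print(a,proj(c,P+[.028*np.cos(a),.028*np.sin(a),.019]).round(1), 'rec',proj(c,P+[.0185*np.cos(a),.0185*np.sin(a),.019]).round(1))
g=c['im']; cv2.imwrite('pics/w6c.png',cv2.resize(g[100:310,150:370],None,fx=2.7,fy=2.7,interpolation=cv2.INTER_CUBIC)[:,:,::-1])
```

```text
wrist [0.6165926 0.2631576 0.203    ] [ 1.19012723e-02 -6.66311549e-05  0.00000000e+00]
top [0.61428845 0.26053473 0.203     ] side [0.61686318 0.2574222  0.203     ]
P [0.61668141 0.19837611 0.30892497]
0.0 [316.3 252.5] rec [297.7 252.6]
0.79 [301.1 215.6] rec [287.4 228.5]
1.57 [261.4 200. ] rec [261.4 218.5]
2.36 [221.4 216.3] rec [235.3 228.9]
3.14 [207.  252.9] rec [225.5 252.9]
3.93 [224.4 287.5] rec [236.7 276. ]
4.71 [261.7 301. ] rec [261.6 285.2]
5.5 [299.3 287.1] rec [286.8 275.7]
```

View pics/w6c.png

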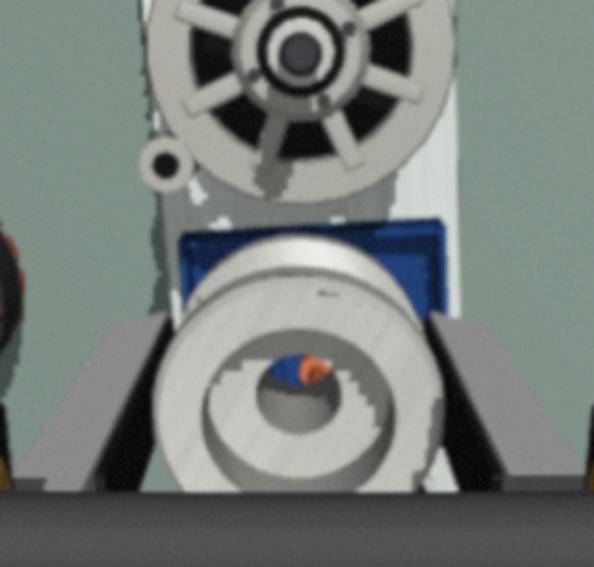

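Run:
```python
from h import *
c=load('w6');p,M,s=pose(); P=p+M@np.array([-.012,0,0])
print('low far edge pred',proj(c,P+[0,.028,-.019]),'meas ~ (261,187)', 'cam',c['T'][:3,3]-p)
to([.617,.261,.25],0)
```

```text
low far edge pred [261.3111508  183.52616678] meas ~ (261,187) cam [0.00024418 0.06866125 0.17969127]
pos [0.6166 0.1984 0.2969] F [-0.04  0.49 -4.62] gap 0.588 t 15.22 q [ 0.14  0.18  1.46 -0.    1.5   0.14]
shift cm [ 4.68  0.01 -6.27] shift in goal frame [ 4.69  0.04 -6.26] rotvec [-0.006   0.0019  0.0032]
```

Run:
```python
from h import *
c=load('w6'); g=c['im'].max(2); 
for x in (252,261,270): print(x,[(r,int(g[r,x])) for r in list(range(182,232,2))+list(range(250,290,3))])
print([(k,int(g[250,k])) for k in range(200,326,3)])
p,M,s=pose(); P=p+M@np.array([-.012,0,0])
for h in(.019,.005,-.019): print(h,[proj(c,P+[0,b,h]).round(1).tolist() for b in(.0088,-.0088)],[proj(c,P+[b,0,h]).round(1).tolist() for b in(-.0088,.0088)])
```

```text
252 [(182, 118), (184, 62), (186, 65), (188, 135), (190, 203), (192, 212), (194, 212), (196, 211), (198, 184), (200, 124), (202, 143), (204, 178), (206, 181), (208, 186), (210, 186), (212, 187), (214, 189), (216, 189), (218, 191), (220, 189), (222, 155), (224, 111), (226, 112), (228, 114), (230, 112), (250, 122), (253, 123), (256, 126), (259, 180), (262, 199), (265, 196), (268, 194), (271, 193), (274, 187), (277, 131), (280, 130), (283, 56), (286, 62), (289, 71)]
261 [(182, 104), (184, 51), (186, 78), (188, 177), (190, 231), (192, 233), (194, 232), (196, 231), (198, 187), (200, 127), (202, 149), (204, 181), (206, 185), (208, 188), (210, 185), (212, 189), (214, 193), (216, 190), (218, 191), (220, 185), (222, 125), (224, 111), (226, 112), (228, 110), (230, 107), (250, 127), (253, 127), (256, 126), (259, 130), (262, 186), (265, 192), (268, 196), (271, 194), (274, 195), (277, 144), (280, 127), (283, 54), (286, 63), (289, 70)]
270 [(182, 108), (184, 74), (186, 60), (188, 124), (190, 219), (192, 234), (194, 236), (196, 236), (198, 223), (200, 141), (202, 143), (204, 181), (206, 181), (208,
[... 315 characters left out ...]
 (203, 14), (206, 78), (209, 183), (212, 198), (215, 196), (218, 195), (221, 195), (224, 161), (227, 144), (230, 190), (233, 192), (236, 193), (239, 197), (242, 195), (245, 148), (248, 111), (251, 119), (254, 127), (257, 131), (260, 128), (263, 123), (266, 118), (269, 105), (272, 75), (275, 108), (278, 190), (281, 190), (284, 185), (287, 154), (290, 108), (293, 91), (296, 136), (299, 185), (302, 185), (305, 189), (308, 183), (311, 108), (314, 57), (317, 6), (320, 12), (323, 27)]
0.019 [[261.5, 236.7], [261.6, 268.5]] [[244.4, 252.9], [278.8, 252.7]]
0.005 [[261.5, 227.1], [261.6, 256.7]] [[245.7, 242.1], [277.4, 242.0]]
-0.019 [[261.5, 213.7], [261.6, 240.1]] [[247.5, 227.1], [275.5, 227.0]]
```

Call:
{"op": "jog_arm", "data": {"increments": [0,0,-2.5,-0.006,0.002,0.003,0,0,-2.5,0,0,0,1,0,-1,0,0,0,1.5,0,0,0,0,0,1,0,0,0,0,0,0,0,0,0,0,0,0,0,0,0,0,0]}}

```text
clock: 16.1
eef_pos: [0.6162, 0.2595, 0.2573]
tcp_rot: [-1.353, 1.567, -2.925]
force: [-0.3, 0.4, -5.3]
finger_gap: 0.588
```

Run:
```python
from h import *
to([.617,.2635,.218],0)
```

```text
pos [0.6162 0.2595 0.2573] F [-0.27  0.37 -5.34] gap 0.588 t 16.1 q [0.23 0.25 1.45 0.   1.44 0.23]
shift cm [ 3.93  0.1  -0.41] shift in goal frame [ 3.93  0.08 -0.4 ] rotvec [-0.0019  0.0008  0.0034]
```

Call:
{"op": "jog_arm", "data": {"increments": [0,0.1,-0.4,-0.002,0.001,0.003,1,0,0,0,0,0,0.7,0,0,0,0,0,0,0,0,0,0,0,0,0,0,0,0,0]}}

```text
clock: 16.73
eef_pos: [0.6178, 0.2633, 0.2401]
tcp_rot: [1.985, 1.569, 0.414]
force: [-0.1, 0.9, -3.7]
finger_gap: 0.59
```

Run:
```python
from h import *
to([.617,.2635,.218],0)
snap('wrist','w7'); snap('side','s7'); snap('top','t7')
w,s,t=load('w7'),load('s7'),load('t7')
f=lambda im,a,b,sz:cv2.resize(im[a[0]:a[1],b[0]:b[1]],sz,interpolation=cv2.INTER_CUBIC)
cv2.imwrite('pics/c7.png',np.hstack([f(w['im'],(200,290),(205,320),(460,360)),f(s['im'],(60,135),(185,255),(336,360))])[:,:,::-1])
p,M,_=pose(); P=p+M@np.array([-.012,0,0])
print('wrist tip pred',[proj(w,[.6166+a,.2610+b,.203]).round(1).tolist() for a,b in((0,0),(.007,0),(-.007,0),(0,.007),(0,-.007))])
print('pulley lower c',proj(w,P-[0,0,.019]),'side pulley c',proj(s,P),'side tip',proj(s,[.6166,.261,.203]))
```

```text
pos [0.6178 0.2633 0.2401] F [-0.11  0.86 -3.72] gap 0.59 t 16.73 q [0.23 0.27 1.47 0.   1.41 0.23]
shift cm [ 2.21 -0.08 -0.02] shift in goal frame [ 2.21 -0.08 -0.02] rotvec [-0.0005 -0.0006 -0.0014]
wrist tip pred [[259.6, 215.8], [269.2, 215.8], [249.9, 215.8], [259.5, 206.5], [259.6, 224.9]]
pulley lower c [261.47188581 227.11564403] side pulley c [217.46322988  73.15211914] side tip [218.401703    88.38573472]
```

View pics/c7.png

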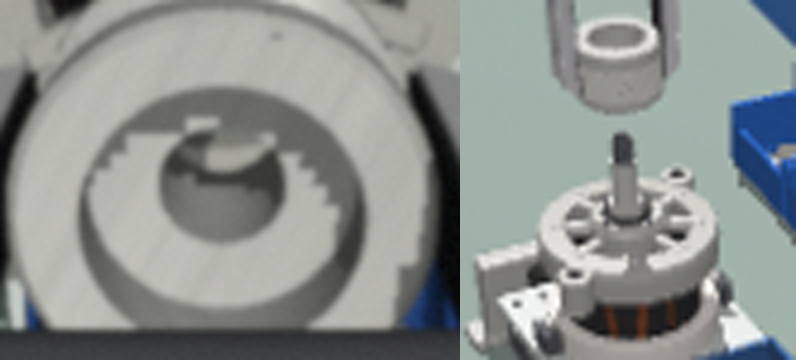

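The last view shows the pulley upright in the side crop, well above the tip and near-coaxial with the shaft (pulley column ≈218.4, shaft ≈218.8). The wrist crop shows only bracket through the bore at this height. I'll check the axes numerically in the side view.

Run:
```python
from h import *
s=load('s7'); im=s['im'].astype(int)
for v in (68,72,76,79,81,82,83,84): print(v,[int(x) for x in im[v,203:236].max(1)])
for v in (88,90,92,95,97): print(v,[int(x) for x in im[v,212:226].max(1)])
print([ (r,int(im[r,218].max())) for r in range(58,92)])
P=np.array([.6178,.2633,.252])
for h in(.271,.252,.233,.203,.19): print(h,proj(s,[.6178,.2633,h]).round(2))
print('+1cm x',proj(s,[.6278,.2633,.233])-proj(s,[.6178,.2633,.233]),'+1cm y',proj(s,[.6178,.2733,.233])-proj(s,[.6178,.2633,.233]))
print('low front edge',[proj(s,[.6178+.028*np.cos(a),.2633+.028*np.sin(a),.233])[1].round(1) for a in np.linspace(0,6.28,25)])
```

```text
68 [154, 113, 121, 139, 139, 144, 179, 219, 169, 125, 124, 127, 131, 134, 134, 135, 131, 129, 123, 136, 186, 224, 215, 125, 92, 140, 141, 155, 179, 178, 179, 179, 179]
72 [169, 125, 122, 148, 139, 133, 107, 117, 123, 127, 135, 144, 157, 164, 163, 154, 149, 144, 136, 127, 124, 120, 120, 125, 89, 140, 139, 144, 179, 179, 179, 179, 179]
76 [179, 174, 144, 129, 140, 135, 116, 118, 142, 146, 149, 149, 148, 148, 147, 149, 149, 149, 146, 145, 144, 142, 143, 138, 126, 161, 179, 179, 179, 179, 179, 179, 178]
79 [178, 177, 178, 179, 175, 156, 132, 103, 143, 145, 147, 147, 147, 148, 148, 137, 149, 147, 146, 145, 149, 146, 141, 126, 162, 179, 179, 179, 179, 179, 179, 178, 179]
81 [178, 178, 178, 177, 178, 177, 173, 143, 120, 125, 132, 140, 143, 144, 145, 144, 144, 138, 137, 136, 129, 128, 153, 179, 179, 179, 179, 179, 179, 179, 179, 179, 179]
82 [177, 178, 178, 178, 177, 178, 178, 175, 160, 135, 125, 128, 131, 131, 130, 131, 131, 128, 131, 131, 134, 155, 179, 179, 179, 179, 179, 179, 179, 179, 179, 179, 179]
83 [178, 178, 178, 177, 178, 178, 177, 178, 177, 175, 158, 161, 125, 133, 132, 133, 136,
[... 920 characters left out ...]
6, 178), (87, 139), (88, 71), (89, 71), (90, 69), (91, 68)]
0.271 [217.05  67.28]
0.252 [217.47  73.24]
0.233 [217.87  79.06]
0.203 [218.49  87.96]
0.19 [218.75  91.72]
+1cm x [ 3.04129698 -0.6522828 ] +1cm y [-1.18075527 -1.45074112]
low front edge [np.float64(77.2), np.float64(76.3), np.float64(75.5), np.float64(74.9), np.float64(74.7), np.float64(74.7), np.float64(75.0), np.float64(75.6), np.float64(76.5), np.float64(77.5), np.float64(78.6), np.float64(79.8), np.float64(80.9), np.float64(81.9), np.float64(82.7), np.float64(83.3), np.float64(83.6), np.float64(83.6), np.float64(83.2), np.float64(82.6), np.float64(81.7), np.float64(80.7), np.float64(79.5), np.float64(78.4), np.float64(77.3)]
```

Side view: the pulley's lower rim centre and front edge, and the shaft, both match the predicted common axis to about 0.3 px (≈1 mm). Lowering the last 22 mm gently.

Call:
{"op": "jog_arm", "data": {"increments": [0,-0.08,0,0,-0.001,-0.001,0.8,0,0,0,0,0,0.4,0,0,0,0,0,0,0,0,0,0,0,0,0,0,0,0,0]}}

```text
clock: 17.5
eef_pos: [0.617, 0.2633, 0.2275]
tcp_rot: [1.119, 1.57, -0.453]
force: [-0.6, -0.1, -4.0]
finger_gap: 0.589
```

Run:
```python
from h import *
to([.617,.2635,.2185],0)
```

```text
pos [0.617  0.2633 0.2275] F [-0.6  -0.07 -3.99] gap 0.589 t 17.5 q [ 0.23  0.28  1.48 -0.    1.38  0.24]
shift cm [ 0.9  -0.   -0.02] shift in goal frame [ 0.9  -0.   -0.02] rotvec [-0.0006  0.0003 -0.0007]
```

Call:
{"op": "jog_arm", "data": {"increments": [0.5,0,0,0,0,0,0.35,0,0,0,0,0,0,0,0,0,0,0,0,0,0,0,0,0]}}

```text
clock: 18.0
eef_pos: [0.6171, 0.2633, 0.2185]
tcp_rot: [1.195, 1.57, -0.376]
force: [-0.7, 0.7, -4.7]
finger_gap: 0.588
```

Run:
```python
from h import *
to([.617,.2635,.2185],0)
snap('wrist','w8'); snap('side','s8'); w=load('w8'); s=load('s8'); im=s['im'].astype(int)
g=w['im'].max(2); print('cols',list(range(240,284,2)))
for v in range(220,266,2): print(v,[int(x) for x in g[v,240:284:2]])
p,M,_=pose(); P=p+M@np.array([-.012,0,0]); T=np.array([.6165,.2615,.203])
for n,C,r in(('lowbore',P-[0,0,.019],.0088),('tip',T,.007),('floor bore',P+[0,0,.005],.0088)):
    print(n,[proj(w,C+[a*r,b*r,0]).round(1).tolist() for a,b in((0,0),(1,0),(-1,0),(0,1),(0,-1))])
for v in (84,86,87,88,89,90,91,92,93): print(v,[int(x) for x in im[v,206:232].max(1)])
print('front edge pred',proj(s,P+[-.028*.45,-.028*.9,-.019]),'tip back edge pred',proj(s,T+[.0032,.0063,0]),'lowc',proj(s,P-[0,0,.019]))
```

```text
pos [0.6171 0.2633 0.2185] F [-0.67  0.74 -4.68] gap 0.588 t 18.0 q [ 0.23  0.28  1.49 -0.    1.37  0.24]
shift cm [-0.   -0.01 -0.02] shift in goal frame [-0.   -0.01 -0.02] rotvec [-0.0005  0.0003 -0.0009]
cols [240, 242, 244, 246, 248, 250, 252, 254, 256, 258, 260, 262, 264, 266, 268, 270, 272, 274, 276, 278, 280, 282]
220 [185, 182, 179, 180, 181, 180, 180, 176, 175, 175, 177, 177, 176, 174, 175, 179, 181, 179, 178, 181, 183, 182]
222 [182, 178, 177, 175, 171, 158, 147, 132, 121, 118, 116, 116, 123, 130, 143, 156, 171, 176, 178, 183, 183, 182]
224 [179, 171, 157, 134, 116, 105, 105, 104, 105, 104, 105, 103, 104, 102, 105, 109, 117, 134, 159, 178, 181, 181]
226 [159, 126, 106, 104, 106, 102, 105, 107, 106, 103, 107, 106, 101, 102, 105, 107, 105, 105, 108, 134, 161, 177]
228 [112, 105, 103, 100, 101, 105, 110, 116, 116, 116, 109, 104, 103, 106, 106, 106, 104, 102, 103, 100, 109, 143]
230 [102, 102, 105, 104, 105, 105, 141, 172, 168, 156, 105, 96, 98, 104, 106, 104, 106, 102, 101, 99, 99, 105]
232 [112, 115, 115, 114, 117, 113, 126, 118, 78, 56, 35, 37, 40, 67, 91, 113, 112, 106, 10
[... 2645 characters left out ...]
, 127, 153, 147, 174, 177, 178, 178, 178, 178, 178, 178]
90 [178, 178, 178, 178, 178, 178, 177, 177, 176, 170, 121, 74, 78, 81, 76, 150, 176, 176, 178, 178, 178, 178, 178, 178, 178, 178]
91 [178, 178, 179, 178, 178, 178, 178, 179, 178, 174, 139, 64, 69, 65, 81, 152, 178, 178, 178, 178, 178, 178, 178, 178, 178, 178]
92 [178, 178, 178, 178, 178, 178, 178, 178, 178, 178, 168, 66, 68, 62, 75, 127, 178, 178, 178, 178, 179, 178, 178, 178, 178, 178]
93 [178, 177, 178, 178, 178, 178, 177, 178, 178, 177, 153, 67, 68, 74, 72, 128, 178, 178, 177, 178, 179, 178, 178, 178, 178, 179]
front edge pred [217.25531757  90.13672604] tip back edge pred [218.53464491  87.17514879] lowc [218.10629803  85.50806128]
```

Run:
```python
from h import *
a=load('w6'); w=load('w8')
for z in (.156,.147): 
  print(z,'w6',[(r,plane(a,(261,r),z)[1].round(4)) for r in(105,107,127,131.2,135.5)])
  print(z,'w8',[(r,plane(w,(261,r),z)[1].round(4)) for r in(231,233,235,237.2,241,243)])
print('tip z',[(r,plane(w,(261,r),.203)[1].round(4)) for r in(231,233,235,237.2)])
ga=a['im'].max(2); gw=w['im'].max(2)
print([(r,int(ga[r,261])) for r in range(96,146)])
print([(r,int(gw[r,261])) for r in range(226,248)])
```

```text
0.156 w6 [(105, np.float64(0.2765)), (107, np.float64(0.2746)), (127, np.float64(0.2551)), (131.2, np.float64(0.251)), (135.5, np.float64(0.2467))]
0.156 w8 [(231, np.float64(0.2396)), (233, np.float64(0.2379)), (235, np.float64(0.2362)), (237.2, np.float64(0.2342)), (241, np.float64(0.2309)), (243, np.float64(0.2291))]
0.147 w6 [(105, np.float64(0.2768)), (107, np.float64(0.2748)), (127, np.float64(0.2548)), (131.2, np.float64(0.2505)), (135.5, np.float64(0.2461))]
0.147 w8 [(231, np.float64(0.2362)), (233, np.float64(0.2344)), (235, np.float64(0.2326)), (237.2, np.float64(0.2306)), (241, np.float64(0.2271)), (243, np.float64(0.2253))]
tip z [(231, np.float64(0.2575)), (233, np.float64(0.2561)), (235, np.float64(0.2547)), (237.2, np.float64(0.2531))]
[(96, 182), (97, 182), (98, 180), (99, 182), (100, 178), (101, 162), (102, 94), (103, 38), (104, 27), (105, 48), (106, 116), (107, 188), (108, 198), (109, 196), (110, 188), (111, 149), (112, 90), (113, 61), (114, 62), (115, 64), (116, 69), (117, 70), (118, 70), (119, 71), (120, 71), (121, 70), (122, 70), (123, 70), (124, 66), (125, 58), (126, 45), (127, 50), (128, 80), (129, 105), (130, 105), (131, 88), (132, 41), (133, 16), (134, 19), (135, 43), (136, 74), (137, 93), (138, 101), (139, 99), (140, 100), (141, 99), (142, 90), (143, 84), (144, 69), (145, 35)]
[(226, 106), (227, 105), (228, 106), (229, 104), (230, 96), (231, 69), (232, 33), (233, 14), (234, 16), (235, 15), (236, 33), (237, 71), (238, 101), (239, 111), (240, 112), (241, 112), (242, 96), (243, 70), (244, 62), (245, 66), (246, 88), (247, 112)]
```

Call:
{"op": "jog_arm", "data": {"increments": [0,0.02,-0.08,0,0,-0.001,0,0,0,0,0,0,0,0,0,0,0,0,0,0,0,0,0,0]}}

```text
clock: 18.6
eef_pos: [0.6175, 0.2643, 0.2189]
tcp_rot: [1.243, 1.57, -0.329]
force: [-0.1, -1.0, -4.1]
finger_gap: 0.59
```

Run:
```python
from h import *
to([.6172,.2641,.2185],0)
snap('side','s9'); a=load('s4')['im'].astype(int); b=load('s9')['im'].astype(int)
# scene unchanged? carriage region below rotor and tray, end plate
d=np.abs(a-b).max(2)>40
print('deck',d[150:200,235:300].mean(),'plate',d[95:130,186:205].mean(),'shaft cols',[int(x) for x in b[93,212:226].max(1)],[int(x) for x in a[93,212:226].max(1)])
print([int(b[r,218].max()) for r in range(84,94)])
```

```text
pos [0.6175 0.2643 0.2189] F [-0.13 -1.   -4.08] gap 0.59 t 18.6 q [ 0.24  0.28  1.49 -0.    1.37  0.24]
shift cm [ 0.04 -0.03  0.02] shift in goal frame [ 0.04 -0.03  0.02] rotvec [-0.0005  0.0001 -0.0004]
deck 0.2895384615384615 plate 0.0 shaft cols [178, 178, 178, 176, 153, 67, 68, 74, 71, 127, 178, 179, 179, 178] [173, 173, 173, 177, 193, 65, 67, 72, 81, 170, 173, 173, 173, 173]
[138, 150, 150, 149, 133, 122, 73, 67, 68, 68]
```

Run:
```python
from h import *
for n in('s4','s7','s9'):
    c=load(n); im=c['im'].astype(int)
    r=im[120:200,225:300]; m=(r[:,:,0]>1.6*r[:,:,2])&(r[:,:,0]>1.4*r[:,:,1])
    ys,xs=np.nonzero(m); print(n,len(xs),(xs.mean()+225).round(1),(ys.mean()+120).round(1), 'dark frac',(r.max(2)<60).mean().round(3))
    e=cv2.Canny(c['im'][118:185,225:285],60,140); print(' edges',e.mean().round(1))
```

```text
s4 41 239.0 143.7 dark frac 0.18
 edges 57.6
s7 211 269.7 128.3 dark frac 0.048
 edges 51.8
s9 209 270.0 128.2 dark frac 0.047
 edges 51.4
```

```bash
python3 -c "
from h import *
print(arm.finish_job())"
```

```text
the job is handed in; nothing more can be done
None
```

I ran the carriage home, and the new pulley is now held in the gripper over the shaft tip. I handed the job in at about 18.7 s.

- **Carriage:** I pushed the handle with shut fingers for about 93 mm, until the push rose to 16–23 N with no further motion. Afterwards the deck was against the buffers, and the shaft stayed at the same place in the later pictures.
- **Pulley:** I took the leftmost of the four bright ones, gripped it at 55 mm opening with 45 N, and carried it high over the handle and tray. The wrist force showed only its weight (about 4 N), so there was no sign of contact.
- **Final pose:** the tool is level to under 0.001 rad at (0.6175, 0.2643, 0.2189). That puts the pulley's lower face about 8–9 mm above the tip.
- **Centring checks disagreed slightly:** along the rails, the wrist camera asked for about 1.8 mm more toward home. The top camera asked for almost none (0.3 mm), and the side camera for about 2.5 mm the other way, with low resolution. I moved 0.8–1 mm toward home, so expect it centred to about 1–2 mm. Across the rails the checks agreed within about 1 mm.
- **Not confirmed:**
  - At the final height I could not see the shaft tip through the bore.
  - My side-picture check of the tray before hand-in was inconclusive, because the first picture was partly blocked by the arm. The later pictures agreed with each other.

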